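# Open the sugar dispenser whose thread hand nobody remembers

## Robot

A 6-joint arm with a two-finger parallel gripper is mounted at the origin on the work surface. World frame = base frame: x ahead of the robot, y to its left, z up, the work surface at z = 0. Lengths are in m, angles in rad, forces in N, time in s.
With the tool pointing down it reaches from about 0.25 to 0.775 m from the base axis. Payload 8.9 kg.
Tool frame: the origin (TCP) lies between the finger pads; the fingertips stand 25 mm ahead of it and the grasp point (between the pads) lies 6 mm ahead of it (ctrl.tips_ahead is the distance from the TCP to the fingertips, in m); z points along the fingers, y is the line along which they close (so a half turn about z gives the same grasp; the last joint's range is limited). The gripper opens to 85 mm and grips with 20 to 120 N. Pads are 22 mm wide; open, the fingers measure 114 mm over their backs; the gripper's body (76 mm by 85 mm) begins 54 mm behind the grasp point. The pads swing forward as they close: fully open they stand 13 mm farther back than shut.
Start: joints at [1.091, 0.291, -0.153, 1.127, 0, 1.431], TCP at [0.175, 0.495, 0.218] pointing down, gripper open.
Joint ranges: [-2.52, 2.52], [-0.91, 1.74], [-1.3, 1.37], [-1.96, 2.02], [-1.52, 1.47], [-3.14, 3.14]. Speed limits (rad/s): [2.22, 2.22, 2.79, 3.14, 3.14, 3.14].

## Interface

Orientations are given as a unit quaternion [w, x, y, z].
In Python, from workcell import ctrl gives the robot as it stands.
- The arm moves only by the tool carry_out, never from a script. Its arguments are lists of equal length, an entry for each row: "claw": the closure, from 0 (fully open) to 1 (shut); "dp": the shift along the tool's x, y, z each as a share of 0.2 m, from -1 to 1, a list of three; "delta_rot": the turn, a rotation vector about the tool's x, y, z each as a share of 30 degrees, from -1 to 1, a list of three. In form: {"claw": [claw, ...], "dp": [[x, y, z], ...], "delta_rot": [[rx, ry, rz], ...]}. A call has 1 to 10 rows; each row is the pose to reach, as a shift and turn from the pose commanded when the call began, along the tool's axes at that moment; what a row does not reach only later rows make up. A row lasts 1/10 s, in which the tool goes at most 50 mm and 8.59 degrees, less where a joint would pass 70% of its speed; a pose out of reach is approached as far as the arm can. A call with a number of a shift or a turn outside -1 to 1 is refused whole. A call with a gripper value outside its range is refused whole. The fingers move at their own pace and stop on an object; the grip force is fixed at half the most. Time passes only in rows, so rows that repeat a pose let the fingers close. It gives the time, the measured TCP pose, the force and the opening at its end, in the units of the state.
- ctrl.read_state(): the state, without advancing time (a new reading comes with each control period).
- ctrl.capture(name): name is "scene" or "top" or "wrist"; returns a dict with "frame" (384x512x3 uint8, red, green, blue), "fx", "fy", "cx", "cy" (pixels), "rvec" (rotation vector, rad) and "tvec" (3), from world to camera coordinates, as OpenCV has them. Camera axes: x right, y down, z forward; pixel columns grow to the right and rows downward; lengths in m; the calibration is good to about 2 mm. A picture is of the moment at which its call begins. There is no depth.
- ctrl.hand_in(): hands the job in, once; it reports no verdict.
The state is a dict: "time_s": time; "qpos": joint angles; "joint_velocities": joint speeds; "joint_torque": joint torques, N m; "ee_pos": TCP position; "orientation": TCP orientation; "contact_force": force on the tool from outside, world axes, zero at the start; "torque": the same for the moment, N m; "finger_gap": finger opening in m.
Only numpy, scipy, OpenCV 4.12 (cv2) and the standard library are available. Lean on these libraries where they do the work, as an engineer would, in place of code of your own. Each camera call takes 0.05 s, during which the arm holds its last target. There are 200 camera calls.

## Task

Take the screw lid off the sugar dispenser (the glass one with the red flip-top), so that it can be refilled. Nobody remembers whether this lid unscrews to the left or to the right: try it gently one way and, if it binds, the other way, never forcing it down hard on the glass, then unscrew it and lift it off. Finish while still holding the lid in the gripper, still and level above the open dispenser, at least 8 cm clear of its glass rim, and leave everything else as it stands.

Things in the scene. Friction and masses are not known exactly. Their poses are not given: they have to be found in the camera images.
- sugar_jar: Glass sugar dispenser (red flip-top on its lid), 76 mm in diameter below, on a 100 mm steel foot plate screwed to the tray: it neither moves nor turns. Origin: centre of the foot plate's underside, z up. It narrows from 78 mm up to a neck 42 mm in diameter, rim 130 mm above the origin. It and the salt dispenser are a keyed pair, one threaded right-hand, the other left-hand; which is not marked.
- sugar_lid: Round fluted steel screw lid with red flip-top, 56 mm in diameter, 60 to 140 g. Origin: centre of its underside, z up; closed, 110 mm above the jar's origin, its x axis parallel to the jar's. Its straight side is 22 mm high; spout and flip-top rise to 43 mm above the origin, within 20 mm of the axis. Play on the neck 1.4 mm sideways: grip it centred.
- sugar_grip (a point): Grip point on the lid axis, 12 mm above its underside. Loosening way (anticlockwise from above if right-hand, clockwise if left-hand): it turns with little resistance, stays down on the rim, is free to lift from 45 degrees on and meets a stop at 70: turn about 60, then lift straight up. Wrong way: it binds after about 5 degrees and wedges down on the glass, harder the further it is turned.
- sugar_rim (a point): Centre of the sugar dispenser's glass rim (mouth of the neck, under the lid), 130 mm above the jar's origin. The glass bears 90 N from the lid. Turning the lid the wrong way takes roughly 0.1 N m at 6 degrees, 0.2 N m at 10 (some 35 N on the glass) and 0.5 N m at 17 (some 70 N); the loosening way takes under 0.05 N m.
- salt_jar: Salt dispenser (blue flip-top), same shape and fixing as the sugar dispenser, with the other thread hand. Leave alone.
- salt_lid: The salt dispenser's lid, like the sugar lid but with a blue flip-top; closed. Leave alone.
- tray: Galvanised tray 420 x 600 mm (x, y), 22 mm high, screwed to the shelf. Origin: centre of its underside; its floor, on which things stand, is 3 mm above. Both jars have the tray's yaw.
- basin: Aluminium pudding basin, 149 mm across the rim, 86 mm high, upright on the tray. Origin: centre of its underside. Leave alone.
- spray: Red spray bottle with white trigger head, 74 mm in diameter, 225 mm high; nozzle to its -x, 60 mm from the axis. Origin: centre of its underside. Leave alone.
- spoon_rest: White ceramic spoon rest, dish 100 mm across and 16 mm high with a tab to its -x (98 mm from centre). Origin: centre of the dish's underside. Leave alone.
- scraper: Beech dough scraper lying flat, 218 mm long along its x, 90 mm wide, 16 mm high. Origin: on the underside in the handle, 14 mm from its middle. Leave alone.
- tin: Green tin, 74 mm in diameter, 115 mm high, standing on the shelf beside the tray. Origin: centre of its underside. Leave alone.
Not all that is in view belongs to the job. What is shaped like the sugar_lid but pink or yellow is not meant.

How it is judged:
By the outcome, as a careful person would: the job done as asked, in the order asked, and still so for the second after the job is handed in, while the arm keeps its last pose, push and grip.
It also fails if it takes over 45 s, if anything falls off the work surface, if the arm or the gripper's body presses on something with over 40 N, if the wrist force passes 120 N, or if a joint passes its speed limit or range.

## Working session

There is one attempt and no reset: what is moved stays moved. The work goes in short steps, Python scripts to look and compute and a tool call to move; the robot and the scene stay as the last step left them, time stands still between calls to the robot, and variables do not carry over. Pictures are saved under pics/ and viewed, on a budget of 10 in all, crops included, one or two more only if the job needs it, and the job is handed in when it is done.

Besides the shell and the picture viewer there is one more tool, called after "Request:" as a command line: name --argument value ..., lists and objects as JSON in quotes. carry_out: Moves the arm, as the interface text tells. Its arguments: {"type":"object","properties":{"claw":{"type":"array","items":{"type":"number"}},"dp":{"type":"array","items":{"type":"array","items":{"type":"number"}}},"delta_rot":{"type":"array","items":{"type":"array","items":{"type":"number"}}}},"required":["claw","dp","delta_rot"]}

```bash
mkdir -p pics
cat > h.py <<'E'
from workcell import ctrl
import numpy as np, cv2
from scipy.spatial.transform import Rotation as R
def cap(n):
    c=ctrl.capture(n); c['R']=cv2.Rodrigues(np.array(c['rvec'],float))[0]; c['t']=np.array(c['tvec'],float).ravel(); return c
def ray(c,u,v):
    d=c['R'].T@np.array([(u-c['cx'])/c['fx'],(v-c['cy'])/c['fy'],1]); return -c['R'].T@c['t'], d/np.linalg.norm(d)
def onz(c,u,v,z):
    o,d=ray(c,u,v); return o+d*(z-o[2])/d[2]
def proj(c,p):
    q=c['R']@np.array(p,float)+c['t']; return c['cx']+c['fx']*q[0]/q[2], c['cy']+c['fy']*q[1]/q[2]
def save(c,f): cv2.imwrite(f,cv2.cvtColor(c['frame'],cv2.COLOR_RGB2BGR))
def two(c1,p1,c2,p2):
    o1,d1=ray(c1,*p1);o2,d2=ray(c2,*p2)
    s=np.linalg.lstsq(np.stack([d1,-d2],1),o2-o1,rcond=None)[0]
    a,b=o1+d1*s[0],o2+d2*s[1]; return (a+b)/2,np.linalg.norm(a-b)
E
python3 - <<'E'
from h import *
s=cap('scene');t=cap('top')
f=np.hstack([s['frame'],t['frame']])
for n,c in(('scene',s),('top',t)):
    save(c,f'pics/{n}0.png'); print(n,-c['R'].T@c['t'],c['R'][2],c['fx'])
print(ctrl.read_state())
E
```

```text
scene [ 1.44657544 -0.36172458  0.83619197] [-0.77993629  0.17670775 -0.60039466] 370.88637927265245
top [ 0.27697531 -0.15210671  1.38687842] [ 0.17962468 -0.01254956 -0.98365516] 499.97329211504297
{'time_s': 0.1, 'qpos': array([ 1.09070205e+00,  2.91205958e-01, -1.53998566e-01,  1.12669702e+00,
        3.04626746e-06,  1.43150327e+00]), 'joint_velocities': array([-0.0004999 , -0.00238256,  0.00042792,  0.00082135, -0.00090563,
       -0.00031477]), 'joint_torque': array([ 1.53862242e-03, -5.37974167e+01,  3.31921363e+01,  9.24190652e-03,
       -1.81364944e-04, -2.43977485e-05]), 'ee_pos': array([0.17529351, 0.4944712 , 0.21771859]), 'orientation': array([-1.69868159e-04,  1.69577145e-01,  9.85516761e-01, -5.25857266e-04]), 'contact_force': array([ 0.01293215, -0.59382316, -0.47400866]), 'torque': array([0.01562273, 0.02685289, 0.00225519]), 'finger_gap': 0.0854285123301385}
```

View pics/scene0.png

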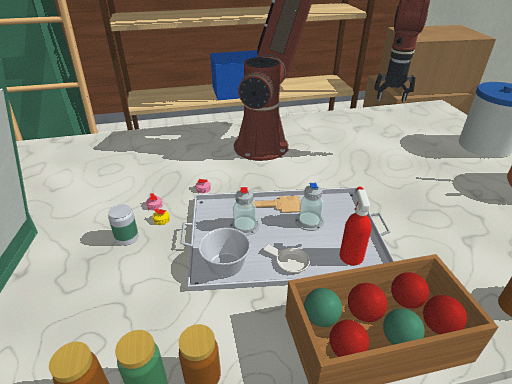

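View pics/top0.png

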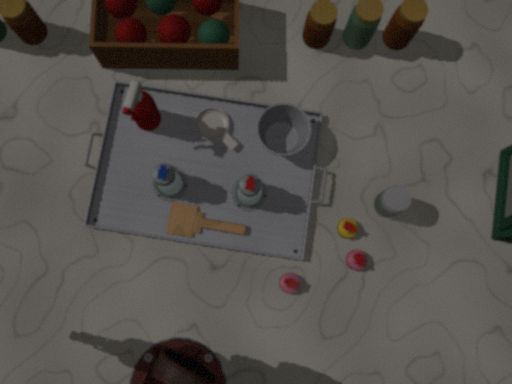

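The scene view shows the red-topped glass dispenser at (244,192). Things that could be mistaken for it are the blue-topped salt (314,188), the pink lids (203,186) and (154,202), the yellow lid (161,216), and the red spray bottle (356,230). In the top view the red flip-top on glass is at (250,184), salt at (163,172), pink at (290,283) and (357,260), yellow at (348,228). I choose the red one on glass standing on the tray, and check it in a close crop.

```bash
cat > m.py <<'E'
from h import *
def red(c,box):
    x0,y0,x1,y1=box; f=c['frame'][y0:y1,x0:x1]; h=cv2.cvtColor(f,cv2.COLOR_RGB2HSV)
    m=(((h[...,0]<8)|(h[...,0]>172))&(h[...,1]>150)&(h[...,2]>70)).astype(np.uint8)
    n,l,st,ce=cv2.connectedComponentsWithStats(m); i=1+np.argmax(st[1:,4]); return ce[i]+[x0,y0],st[i]
E
python3 - <<'E'
from m import *
s=cap('scene');t=cap('top')
a,sa=red(s,(230,180,260,205)); b,sb=red(t,(232,168,270,200))
print(a,sa,b,sb); print('red top',two(s,a,t,b))
# tray corners on top edge z=.022, top view
for p in [(119,86),(322,114),(303,256),(90,224)]: print(p,onz(t,*p,.022))
im=np.hstack([cv2.resize(s['frame'][170:240,210:280],(380,380),interpolation=cv2.INTER_CUBIC),cv2.resize(t['frame'][155:225,215:285],(380,380),interpolation=cv2.INTER_CUBIC)])
im=np.clip(im*1.5,0,255).astype(np.uint8)
cv2.imwrite('pics/crop.png',im[...,::-1])
E
```

```text
[243.66666667 189.44444444] [11  7  7  6 36] [249.90123457 183.58024691] [14  9  8 13 81]
red top (array([ 0.52015173, -0.18311743,  0.15232725]), np.float64(0.0002668216617010112))
(119, 86) [0.82754166 0.19149133 0.022     ]
(322, 114) [ 0.75094179 -0.39171165  0.022     ]
(303, 256) [ 0.34699987 -0.33190157  0.022     ]
(90, 224) [0.42861621 0.24938431 0.022     ]
```

View pics/crop.png

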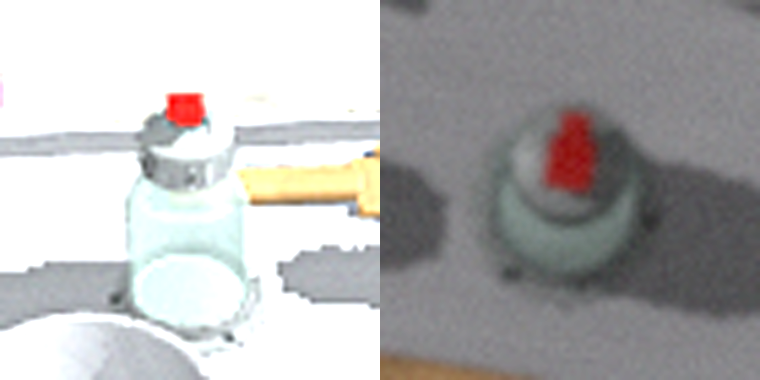

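The crop confirms a red flip-top on a fluted steel lid on a glass jar (top view, lid disc about (251,185)). The triangulated height of 0.152 fits the 0.156 flip-top. Moving above it.

Request:
carry_out --claw '[0,0,0,0,0,0,0]' --dp '[[0,0,-0.4],[-0.2,-0.2,-0.4],[-0.4,-0.4,-0.4],[-0.6,-0.6,-0.4],[-0.8,-0.8,-0.4],[-0.92,-0.87,-0.4],[-0.92,-0.87,-0.4]]' --delta_rot '[[0,0,0],[0,0,0],[0,0,0],[0,0,0],[0,0,0],[0,0,0],[0,0,0]]'

```text
time_s: 0.9
ee_pos: [0.2925, 0.2659, 0.2984]
orientation: [0.001, 0.172, 0.985, -0.0]
contact_force: [-0.3, 0.5, 0.5]
finger_gap: 0.0855
```

Request:
carry_out --claw '[0,0,0,0,0,0,0]' --dp '[[-0.2,-0.2,0],[-0.4,-0.4,0],[-0.6,-0.6,0],[-0.8,-0.8,0],[-0.92,-0.87,0],[-0.92,-0.87,0],[-0.92,-0.87,0]]' --delta_rot '[[0,0,0],[0,0,0],[0,0,0],[0,0,0],[0,0,0],[0,0,0],[0,0,0]]'

```text
time_s: 1.6
ee_pos: [0.4063, 0.043, 0.2978]
orientation: [-0.001, 0.171, 0.985, 0.0]
contact_force: [0.0, -0.1, 0.4]
finger_gap: 0.0856
```

Request:
carry_out --claw '[0,0,0,0,0,0,0,0]' --dp '[[-0.2,-0.2,0],[-0.4,-0.4,0],[-0.6,-0.6,0],[-0.8,-0.8,0],[-0.92,-0.87,0],[-0.92,-0.87,0],[-0.92,-0.87,0],[-0.92,-0.87,0]]' --delta_rot '[[0,0,0],[0,0,0],[0,0,0],[0,0,0],[0,0,0],[0,0,0],[0,0,0],[0,0,0]]'

```text
time_s: 2.4
ee_pos: [0.5209, -0.1796, 0.2983]
orientation: [-0.0, 0.169, 0.986, 0.0]
contact_force: [-0.4, 0.3, 0.5]
finger_gap: 0.0855
```

Run:
```python
from h import *
w=cap('wrist'); save(w,'pics/w1.png'); st=ctrl.read_state()
print(st['qpos'],st['ee_pos'],st['orientation'],st['contact_force'],st['torque'],st['time_s'])
print('cam',-w['R'].T@w['t'],w['R'],w['fx'],'lid guess px',proj(w,[.517,-.183,.135]))
```

```text
[-4.64943331e-01  3.13449080e-01  8.82166451e-02  1.34576152e+00
  2.95749602e-04 -1.26235130e-01] [ 0.52092153 -0.1796359   0.29857241] [-5.14510181e-05  1.68545737e-01  9.85693818e-01  1.70246127e-04] [-0.81288555 -0.03404089  0.4170746 ] [ 1.56087670e-02  1.76704369e-02 -7.59364460e-05] 2.45
cam [ 0.4447727  -0.15243264  0.45361392] [[ 3.31489708e-01  9.43458729e-01  4.47650722e-04]
 [ 8.95523424e-01 -3.14796607e-01  3.14548713e-01]
 [ 2.96904648e-01 -1.03868779e-01 -9.49241227e-01]] 276.185788671962 lid guess px (np.float64(248.84145178619517), np.float64(171.5634699527902))
```

View pics/w1.png

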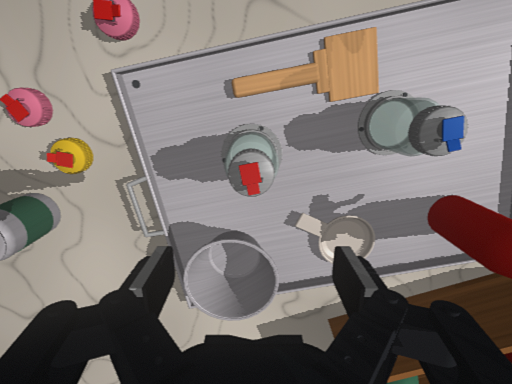

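The wrist view shows the sugar lid at about (250,172), blue salt at (437,130), and the basin at (230,280). Next I fit the lid circle in the wrist and top views.

```bash
cat >> m.py <<'E'
def lid(c,uv,ztop,name,k=6,half=40,rr=.028):
    u,v=int(uv[0]),int(uv[1]); f=c['frame'][v-half:v+half,u-half:u+half]
    g=cv2.resize(f,None,fx=k,fy=k,interpolation=cv2.INTER_CUBIC)
    p=onz(c,*uv,ztop); r=rr*c['fx']/(c['R']@p+c['t'])[2]*k
    hc=cv2.HoughCircles(cv2.GaussianBlur(cv2.cvtColor(g,cv2.COLOR_RGB2GRAY),(0,0),3),cv2.HOUGH_GRADIENT,1.5,5,param1=60,param2=15,minRadius=int(r*.93),maxRadius=int(r*1.08))
    g=np.clip(g*1.3,0,255).astype(np.uint8)
    for x,y,q in hc[0][:4]:
        U,V=(x+.5)/k-.5+u-half,(y+.5)/k-.5+v-half
        print(name,'r exp %.1f got %.1f'%(r,q),'px %.1f %.1f'%(U,V),onz(c,U,V,ztop).round(4))
    x,y,q=hc[0][0]; cv2.circle(g,(int(x),int(y)),int(q),(0,255,0),1); cv2.circle(g,(int(x),int(y)),2,(0,255,0),-1); return g
E
python3 - <<'E'
from m import *
w=cap('wrist');t=cap('top')
a=lid(w,(250,172),.135,'wrist',k=7,half=28);b=lid(t,(251,185),.135,'top',k=7,half=28)
cv2.imwrite('pics/fit.png',np.hstack([a,b])[...,::-1])
h,_=red(w,(225,150,275,200)); print('red wrist on z .154',onz(w,*h,.154))
E
```

```text
wrist r exp 165.3 got 156.6 px 250.8 170.2 [ 0.5164 -0.1803  0.135 ]
wrist r exp 165.3 got 163.5 px 251.0 171.3 [ 0.5177 -0.1805  0.135 ]
wrist r exp 165.3 got 168.6 px 251.2 172.2 [ 0.5188 -0.1806  0.135 ]
wrist r exp 165.3 got 173.4 px 252.3 172.4 [ 0.5194 -0.1795  0.135 ]Traceback (most recent call last):
  File "<stdin>", line 3, in <module>
  File "m.py", line 12, in lid
    for x,y,q in hc[0][:4]:
                 ~~^^^
TypeError: 'NoneType' object is not subscriptable
```

Request:
carry_out --claw '[0,0,0,0,0]' --dp '[[0.01,-0.01,0.25],[0.01,-0.01,0.45],[0.01,-0.01,0.45],[0.01,-0.01,0.45],[0.01,-0.01,0.45]]' --delta_rot '[[0,0,0],[0,0,0],[0,0,0],[0,0,0],[0,0,0]]'

```text
time_s: 3.05
ee_pos: [0.52, -0.1832, 0.2108]
orientation: [0.002, 0.169, 0.986, -0.001]
contact_force: [0.1, 0.7, 0.4]
finger_gap: 0.0853
```

Run:
```python
from m import *
w=cap('wrist'); st=ctrl.read_state(); print(st['ee_pos'],st['contact_force'],st['torque'])
uv=proj(w,[.518,-.1807,.135]); print(uv)
a=lid(w,uv,.135,'wrist',k=6,half=44)
h,_=red(w,(int(uv[0])-35,int(uv[1])-35,int(uv[0])+35,int(uv[1])+35)); print('red',h,onz(w,*h,.154))
cv2.imwrite('pics/fit.png',a[...,::-1])
```

```text
[ 0.52008025 -0.1833544   0.2107293 ] [0.45301073 0.40985485 0.20273835] [0.01219025 0.03438777 0.01416093]
(np.float64(254.5246681901904), np.float64(194.7480014213871))
wrist r exp 190.2 got 195.2 px 255.2 194.2 [ 0.5177 -0.18    0.135 ]
wrist r exp 190.2 got 181.4 px 254.2 192.2 [ 0.5157 -0.1802  0.135 ]
wrist r exp 190.2 got 191.1 px 254.0 194.2 [ 0.5174 -0.181   0.135 ]
wrist r exp 190.2 got 189.8 px 254.5 195.0 [ 0.5182 -0.1808  0.135 ]
red [254.01614639 203.37029064] [ 0.51875187 -0.18149405  0.154     ]
```

View pics/fit.png

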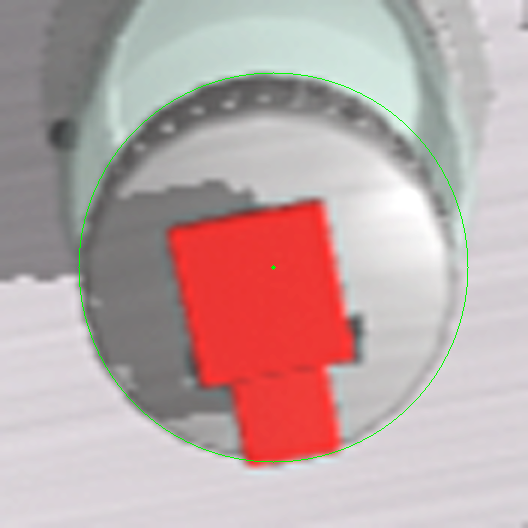

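Run:
```python
from m import *
w=cap('wrist')
g=lambda x,y,z:onz(w,210+(x+.5)/6-.5,150+(y+.5)/6-.5,z)
d=w['R'][1].copy(); d[2]=0; d/=np.linalg.norm(d)  # image-down horizontally
print('d',d)
print('near bottom',g(270,75,.113)+.028*d,'near top',g(270,113,.135)+.028*d,'far top',g(272,461,.135)-.028*d)
r=w['R'][0]
print('left',g(85,285,.135)+.028*r,'right',g(455,285,.135)-.028*r)
p,q=g(245,215,.156),g(292,460,.156); print('red axis',p,q,np.degrees(np.arctan2(*(q-p)[1::-1])))
```

```text
d [ 0.94300645 -0.33277446  0.        ]
near bottom [ 0.52134445 -0.18187247  0.113     ] near top [ 0.52204679 -0.1822254   0.135     ] far top [ 0.52079939 -0.18137183  0.135     ]
left [ 0.52040043 -0.18086203  0.13498481] right [ 0.5199247  -0.18217808  0.13501519]
red axis [ 0.502813   -0.17903136  0.156     ] [ 0.53853118 -0.18482653  0.156     ] -9.215770978414268
```

Run:
```python
from h import *
print(ctrl.tips_ahead, [a for a in dir(ctrl) if a[0]!='_'])
for i in range(5):
    print(ctrl.read_state()['ee_pos'])
```

```text
0.025 ['PlanningError', 'capture', 'hand_in', 'read_state', 'tips_ahead']
[ 0.51998812 -0.18337835  0.21049686]
[ 0.51998812 -0.18337835  0.21049686]
[ 0.51998812 -0.18337835  0.21049686]
[ 0.51998812 -0.18337835  0.21049686]
[ 0.51998812 -0.18337835  0.21049686]
```

Request:
carry_out --claw '[0,0,0,0]' --dp '[[0,0.01,0.15],[0,0.01,0.15],[0,0.01,0.15],[0,0.01,0.15]]' --delta_rot '[[0,0,0],[0,0,0],[0,0,0],[0,0,0]]'

```text
time_s: 3.55
ee_pos: [0.5201, -0.1814, 0.1797]
orientation: [0.001, 0.17, 0.986, -0.0]
contact_force: [-1.2, -0.1, 0.8]
finger_gap: 0.0854
```

Run:
```python
from h import *
for i in range(4):
    w=cap('wrist'); s=ctrl.read_state();print(s['ee_pos'],s['contact_force'],s['torque'])
```

```text
[ 0.52011546 -0.18143875  0.17962817] [-0.08873724  0.0779902  -0.3250961 ] [ 0.02045984 -0.03948104  0.02483184]
[ 0.51997281 -0.18137367  0.17941992] [-0.771118   -0.29134366 -0.67888708] [-0.03928393  0.02681034 -0.03290802]
[ 0.51988019 -0.18133292  0.17920658] [-0.29640505  0.28534567  0.58473538] [ 0.00268586 -0.01369386  0.02799205]
[ 0.51976487 -0.18123867  0.17897499] [ 0.53399023  0.28015217 -0.53230264] [-0.06191532  0.05067153  0.00672518]
```

Request:
carry_out --claw '[0,0,0,0,0,0]' --dp '[[-0.006,0,0.08],[-0.006,0,0.16],[-0.006,0,0.2],[-0.006,0,0.23],[-0.006,0,0.23],[-0.006,0,0.23]]' --delta_rot '[[0,0,0],[0,0,0],[0,0,0],[0,0,0],[0,0,0],[0,0,0]]'

```text
time_s: 4.35
ee_pos: [0.5208, -0.1816, 0.1327]
orientation: [0.0, 0.17, 0.986, -0.0]
contact_force: [-0.3, 0.1, -0.1]
finger_gap: 0.0855
```

Run:
```python
from h import *
w=cap('wrist'); s=ctrl.read_state();print(s['ee_pos'],s['contact_force'],s['torque'],s['qpos'])
save(w,'pics/w2.png'); print(proj(w,[.521,-.1817,.135]))
```

```text
[ 0.52089124 -0.1815852   0.13282016] [ 0.56454654 -0.78749636  0.48914793] [ 0.00124114  0.01205592 -0.04487725] [-4.67980116e-01  4.01344573e-01 -2.26046813e-01  9.42502488e-01
  1.35991387e-05 -1.27171816e-01]
(np.float64(252.22413291546886), np.float64(240.15847040875235))
```

View pics/w2.png

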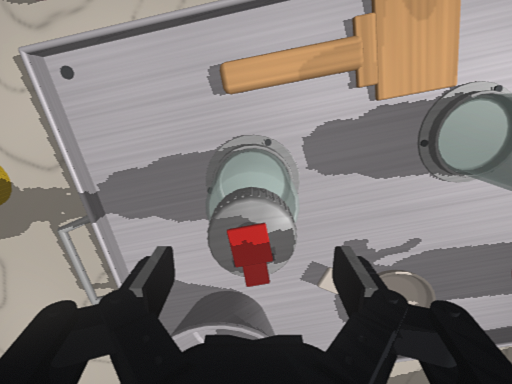

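The fingers straddle the lid: lid centre at u≈252, finger midpoint u≈254. Closing.

Request:
carry_out --claw '[0.2,0.3,0.4,0.5,0.6,0.6,0.6,0.6]' --dp '[[0,0,0],[0,0,0],[0,0,0],[0,0,0],[0,0,0],[0,0,0],[0,0,0],[0,0,0]]' --delta_rot '[[0,0,0],[0,0,0],[0,0,0],[0,0,0],[0,0,0],[0,0,0],[0,0,0],[0,0,0]]'

```text
time_s: 5.2
ee_pos: [0.5205, -0.1814, 0.1322]
orientation: [-0.0, 0.17, 0.986, 0.0]
contact_force: [-0.1, 0.4, 0.2]
finger_gap: 0.0343
```

```bash
cat > st.py <<'E'
from h import *
F=[];T=[]
for i in range(3):
    ctrl.capture('wrist'); s=ctrl.read_state(); F.append(s['contact_force']);T.append(s['torque'])
y=R.from_quat(np.roll(s['orientation'],-1)); print('t',s['time_s'],'pos',s['ee_pos'].round(4),'xaxis',np.degrees(np.arctan2(*y.as_matrix()[1::-1,0])).round(2),'q6',s['qpos'][5].round(3),'gap',s['finger_gap'],'down',y.as_matrix()[:,2].round(4))
print('F',np.mean(F,0).round(2),'T',np.mean(T,0).round(3), 'Ftool',y.inv().apply(np.mean(F,0)).round(2))
E
python3 st.py
```

```text
t 5.35 pos [ 0.5205 -0.1814  0.1322] xaxis 160.47 q6 -0.127 gap 0.033929356262022786 down [-0. -0. -1.]
F [0.38 0.07 0.12] T [0.012 0.005 0.025] Ftool [-0.34  0.2  -0.12]
```

Run:
```python
from h import *
w=cap('wrist'); s=cap('scene')
p=np.array([.5205,-.1814,.1322])
print([np.round(proj(c,p-[0,0,d]),1) for c in (w,s) for d in (0,.006,.025)])
a=w['frame'][150:384,140:370]; u,v=map(int,proj(s,p)); b=s['frame'][v-35:v+35,u-35:u+35]
cv2.imwrite('pics/chk.png',np.hstack([cv2.resize(a,(400,400)),cv2.resize(b,(400,400),interpolation=cv2.INTER_CUBIC)])[...,::-1])
```

```text
[array([252.4, 238. ]), array([252.4, 233.7]), array([252.4, 221.6]), array([244.3, 194.6]), array([244.3, 196.1]), array([244.4, 200.8])]
```

View pics/chk.png

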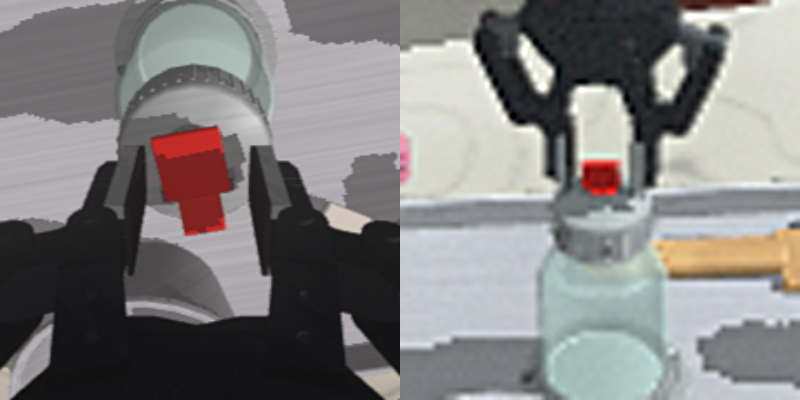

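The fingers closed above the lid on either side of the flip-top, without touching it (gap 34 mm, no force). Both views put the tips higher than expected, so I triangulate them.

Run:
```python
from h import *
w=cap('wrist'); s=cap('scene')
W=lambda x,y:(140+x*.575,150+y*.585)
u,v=map(int,proj(s,[.5205,-.1814,.1322])); S=lambda x,y:(u-35+(x-400)*.175,v-35+y*.175)
print('mid',two(w,W(196,148),s,S(601,190)))
print('pad A',two(w,W(132,147),s,S(645,190)),two(w,W(132,147),s,S(558,182)))
print('pad B',two(w,W(260,150),s,S(558,182)),two(w,W(260,150),s,S(645,190)))
```

```text
mid (array([ 0.51655716, -0.18029918,  0.13831713]), np.float64(0.0010120648483847423))
pad A (array([ 0.51352649, -0.17766491,  0.14094871]), np.float64(0.044808781491607545)) (array([ 0.50761936, -0.201571  ,  0.14049291]), np.float64(0.003539446448626614))
pad B (array([ 0.51671956, -0.18160625,  0.14647166]), np.float64(0.04591544682028709)) (array([ 0.52399903, -0.15831305,  0.14006697]), np.float64(0.00169041089632648))
```

The tips are at z≈0.139, about 28–30 mm higher than ee_pos and tips_ahead imply. The two views agree to about 1 mm, and the gripper body's height in the scene view fits. I trust the view relative to the lid, so I open and go down about 30 mm, watching the force.

Request:
carry_out --claw '[0.3,0,0,0,0,0]' --dp '[[0,0,0],[0,0,0],[0,0,0],[0,0,0],[0,0,0],[0,0,0]]' --delta_rot '[[0,0,0],[0,0,0],[0,0,0],[0,0,0],[0,0,0],[0,0,0]]'

```text
time_s: 6.15
ee_pos: [0.5205, -0.1814, 0.1322]
orientation: [-0.0, 0.17, 0.986, 0.0]
contact_force: [1.1, -0.7, -0.1]
finger_gap: 0.0853
```

Request:
carry_out --claw '[0,0,0,0,0,0]' --dp '[[0,0,0.03],[0,0,0.06],[0,0,0.08],[0,0,0.1],[0,0,0.1],[0,0,0.1]]' --delta_rot '[[0,0,0],[0,0,0],[0,0,0],[0,0,0],[0,0,0],[0,0,0]]'

```text
time_s: 6.75
ee_pos: [0.5205, -0.1814, 0.1121]
orientation: [-0.0, 0.17, 0.986, 0.0]
contact_force: [-0.6, 0.1, -0.1]
finger_gap: 0.0855
```

Request:
carry_out --claw '[0,0,0,0,0,0]' --dp '[[0,0,0.02],[0,0,0.04],[0,0,0.05],[0,0,0.05],[0,0,0.05],[0,0,0.05]]' --delta_rot '[[0,0,0],[0,0,0],[0,0,0],[0,0,0],[0,0,0],[0,0,0]]'

```text
time_s: 7.35
ee_pos: [0.5206, -0.1815, 0.1023]
orientation: [0.0, 0.17, 0.986, -0.0]
contact_force: [0.7, 0.7, -0.3]
finger_gap: 0.0856
```

```bash
python3 st.py
python3 - <<'E'
from h import *
s=cap('scene'); w=cap('wrist')
b=s['frame'][159:229,209:279]; a=w['frame'][184:384,150:350]
cv2.imwrite('pics/chk2.png',np.hstack([cv2.resize(a,(400,400)),cv2.resize(b,(400,400),interpolation=cv2.INTER_CUBIC)])[...,::-1])
E
```

```text
t 7.5 pos [ 0.5206 -0.1815  0.1023] xaxis 160.47 q6 -0.127 gap 0.08531619129912972 down [ 2.e-04 -1.e-04 -1.e+00]
F [-0.12 -0.27  0.34] T [-0.023  0.02  -0.003] Ftool [ 0.02 -0.3  -0.34]
```

View pics/chk2.png

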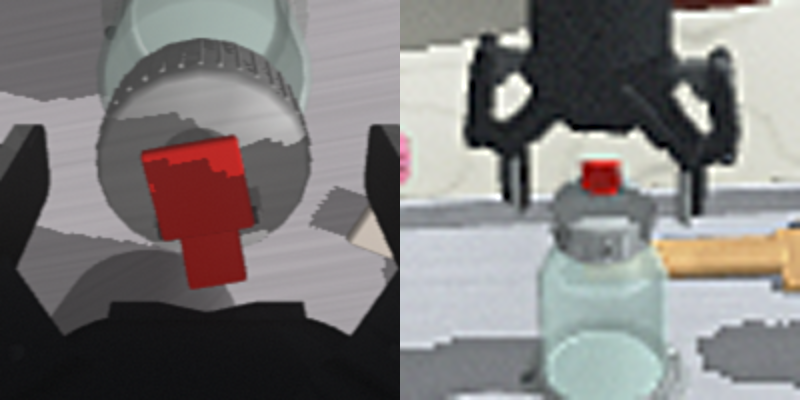

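Tips stand clear either side of the lid with no contact. I compute their height from the scene pixels, left tip (229.1,195.8) and right tip (259.2,197.9), using their known x.

Run:
```python
from h import *
s=cap('scene')
for uv,x in (((229.1,195.75),.516),((259.2,197.85),.546),((229.1,195.75),.5055),((259.2,197.85),.5355)):
    o,d=ray(s,*uv); print(uv,o+d*(x-o[0])/d[0])
print('body bottom near edge',*[ (lambda o,d:o+d*(x-o[0])/d[0])(*ray(s,209+200*.175,159+128*.175)) for x in(.54,.56)])
for z in (.113,.135): print('lid near edge',z,proj(s,[.5485,-.188,z]), 'crop y',(proj(s,[.5485,-.188,z])[1]-159)/.175)
```

```text
(229.1, 195.75) [ 0.516      -0.22940436  0.13215102]
(259.2, 197.85) [ 0.546      -0.13878679  0.13095247]
(229.1, 195.75) [ 0.5055     -0.22791134  0.12420709]
(259.2, 197.85) [ 0.5355     -0.13618751  0.12272994]
body bottom near edge [ 0.54       -0.1853291   0.19678768] [ 0.56       -0.18922057  0.21089361]
lid near edge 0.113 (np.float64(244.0926510652825), np.float64(204.94823602022998)) crop y 262.5613486870285
lid near edge 0.135 (np.float64(243.9921426224971), np.float64(199.39191157312428)) crop y 230.81092327499587
```

Open tips are at z≈0.131 and will swing down some 6–8 mm on closing. I go down another 12 mm, then close.

Request:
carry_out --claw '[0,0,0,0,0,0]' --dp '[[0,-0.002,0.02],[0,-0.002,0.04],[0,-0.002,0.06],[0,-0.002,0.06],[0,-0.002,0.06],[0,-0.002,0.06]]' --delta_rot '[[0,0,0],[0,0,0],[0,0,0],[0,0,0],[0,0,0],[0,0,0]]'

```text
time_s: 8.25
ee_pos: [0.5204, -0.1818, 0.0903]
orientation: [0.0, 0.17, 0.986, -0.0]
contact_force: [0.6, -0.1, 0.6]
finger_gap: 0.0855
```

Request:
carry_out --claw '[0.1,0.2,0.25,0.28,0.3,0.3,0.3]' --dp '[[0,0,0],[0,0,0],[0,0,0],[0,0,0],[0,0,0],[0,0,0],[0,0,0]]' --delta_rot '[[0,0,0],[0,0,0],[0,0,0],[0,0,0],[0,0,0],[0,0,0],[0,0,0]]'

```text
time_s: 8.95
ee_pos: [0.5204, -0.1818, 0.0902]
orientation: [0.0, 0.17, 0.986, 0.0]
contact_force: [0.4, 0.9, 0.5]
finger_gap: 0.0595
```

```bash
python3 st.py
python3 - <<'E'
from h import *
s=cap('scene'); w=cap('wrist')
b=s['frame'][159:229,209:279]; a=w['frame'][184:384,150:350]
cv2.imwrite('pics/chk3.png',np.hstack([cv2.resize(a,(400,400)),cv2.resize(b,(400,400),interpolation=cv2.INTER_CUBIC)])[...,::-1])
E
```

```text
t 9.1 pos [ 0.5204 -0.1818  0.0902] xaxis 160.47 q6 -0.128 gap 0.05981894108951099 down [ 0.  0. -1.]
F [ 0.35  0.3  -0.85] T [ 0.034 -0.012 -0.004] Ftool [-0.23  0.4   0.85]
```

View pics/chk3.png

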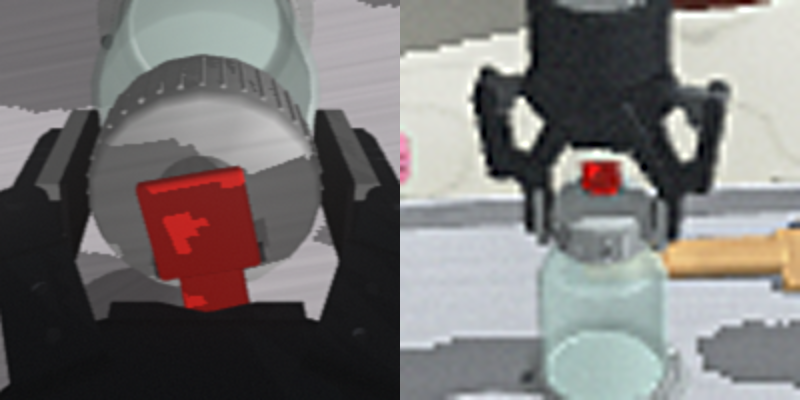

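Pads now straddle the lid side, centred (wrist crop: pads at 90 and 318, lid 90–320), tips at about z 0.114. Closing.

Request:
carry_out --claw '[0.32,0.34,0.36,0.4,0.5,0.6,0.6,0.6]' --dp '[[0,0,0],[0,0,0],[0,0,0],[0,0,0],[0,0,0],[0,0,0],[0,0,0],[0,0,0]]' --delta_rot '[[0,0,0],[0,0,0],[0,0,0],[0,0,0],[0,0,0],[0,0,0],[0,0,0],[0,0,0]]'

```text
time_s: 10.0
ee_pos: [0.5204, -0.1819, 0.0907]
orientation: [0.0, 0.17, 0.986, -0.0]
contact_force: [-1.8, 1.0, 7.1]
finger_gap: 0.0556
```

```bash
python3 st.py
```

```text
t 10.15 pos [ 0.5204 -0.1819  0.0907] xaxis 160.47 q6 -0.128 gap 0.055736393499723 down [ 3.e-04 -4.e-04 -1.e+00]
F [-1.81  0.62  6.87] T [0.023 0.453 0.002] Ftool [ 1.91 -0.02 -6.87]
```

Gripped: gap 55.7 mm matches the lid, with a light 7 N up-force. I relieve that by 0.4 mm and try 7° anticlockwise from above.

Request:
carry_out --claw '[0.6,0.6,0.6,0.6,0.6,0.6]' --dp '[[0,0,-0.002],[0,0,-0.002],[0,0,-0.002],[0,0,-0.002],[0,0,-0.002],[0,0,-0.002]]' --delta_rot '[[0,0,-0.06],[0,0,-0.12],[0,0,-0.18],[0,0,-0.23],[0,0,-0.23],[0,0,-0.23]]'

```text
time_s: 10.75
ee_pos: [0.5204, -0.1818, 0.0907]
orientation: [0.0, 0.11, 0.994, -0.0]
contact_force: [-1.7, 1.0, 5.5]
finger_gap: 0.0552
```

```bash
python3 st.py
```

```text
t 10.9 pos [ 0.5204 -0.1818  0.0908] xaxis 167.34 q6 -0.248 gap 0.05582269104393069 down [ 1.e-04 -1.e-04 -1.e+00]
F [-1.37  0.45  5.41] T [ 0.049  0.392 -0.003] Ftool [ 1.43  0.13 -5.41]
```

No torque at 6.9° (the wrong way would show more than 0.1 N m). I go 5° further to confirm.

Request:
carry_out --claw '[0.6,0.6,0.6,0.6,0.6]' --dp '[[0,0,0],[0,0,0],[0,0,0],[0,0,0],[0,0,0]]' --delta_rot '[[0,0,-0.06],[0,0,-0.12],[0,0,-0.17],[0,0,-0.17],[0,0,-0.17]]'

```text
time_s: 11.4
ee_pos: [0.5205, -0.1819, 0.0908]
orientation: [0.0, 0.066, 0.998, -0.0]
contact_force: [-2.2, 1.0, 6.0]
finger_gap: 0.0555
```

```bash
python3 st.py
```

```text
t 11.55 pos [ 0.5205 -0.1819  0.0908] xaxis 172.44 q6 -0.337 gap 0.05568078593556774 down [ 2.e-04 -2.e-04 -1.e+00]
F [-1.82  0.03  5.22] T [0.006 0.358 0.001] Ftool [ 1.81 -0.21 -5.22]
```

No torque at 12°: anticlockwise loosens, so it is a right-hand thread. I turn on to 60° in total.

Request:
carry_out --claw '[0.6,0.6,0.6,0.6,0.6,0.6,0.6,0.6]' --dp '[[0,0,0],[0,0,0],[0,0,0],[0,0,0],[0,0,0],[0,0,0],[0,0,0],[0,0,0]]' --delta_rot '[[0,0,-0.14],[0,0,-0.28],[0,0,-0.42],[0,0,-0.56],[0,0,-0.7],[0,0,-0.8],[0,0,-0.8],[0,0,-0.8]]'

```text
time_s: 12.35
ee_pos: [0.5205, -0.1819, 0.0908]
orientation: [0.0, -0.143, 0.99, -0.0]
contact_force: [-1.0, -0.6, 5.7]
finger_gap: 0.0558
```

```bash
cat > ra.py <<'E'
from m import *
w=cap('wrist'); x0,y0,x1,y1=200,200,310,345
h=cv2.cvtColor(w['frame'][y0:y1,x0:x1],cv2.COLOR_RGB2HSV)
m=(((h[...,0]<8)|(h[...,0]>172))&(h[...,1]>150)&(h[...,2]>50)).astype(np.uint8)
c=max(cv2.findContours(m,0,2)[0],key=cv2.contourArea); print('red in wrist',cv2.fitEllipse(c),cv2.contourArea(c))
E
python3 st.py; python3 ra.py
```

```text
t 12.5 pos [ 0.5206 -0.1819  0.0908] xaxis -163.59 q6 -0.755 gap 0.055540957525845945 down [ 4.e-04 -3.e-04 -1.e+00]
F [-1.13  0.02  4.73] T [-0.101  0.251  0.019] Ftool [ 1.08  0.33 -4.73]
red in wrist ((51.641075134277344, 99.36067199707031), (54.60697555541992, 77.77581024169922), 163.9757843017578) 3097.0
```

Request:
carry_out --claw '[0.6,0.6,0.6,0.6,0.6,0.6,0.6,0.6]' --dp '[[0,0,0],[0,0,0],[0,0,0],[0,0,0],[0,0,0],[0,0,0],[0,0,0],[0,0,0]]' --delta_rot '[[0,0,-0.14],[0,0,-0.28],[0,0,-0.42],[0,0,-0.56],[0,0,-0.7],[0,0,-0.8],[0,0,-0.8],[0,0,-0.8]]'

```text
time_s: 13.35
ee_pos: [0.5206, -0.182, 0.0908]
orientation: [0.0, -0.345, 0.938, -0.0]
contact_force: [-1.1, -0.9, 5.2]
finger_gap: 0.056
```

```bash
python3 st.py; python3 ra.py
```

```text
t 13.5 pos [ 0.5206 -0.182   0.0908] xaxis -139.59 q6 -1.174 gap 0.05535131818890024 down [ 4.e-04 -5.e-04 -1.e+00]
F [-1.23 -0.47  5.22] T [-0.171  0.226 -0.011] Ftool [ 1.24  0.44 -5.22]
red in wrist ((51.52151870727539, 99.54711151123047), (54.145530700683594, 77.8451919555664), 163.63548278808594) 3094.0
```

The flip-top is unchanged in the wrist view (164.0° to 163.6°), so the lid turned with the gripper the full 60°. Lifting gently first.

Request:
carry_out --claw '[0.6,0.6,0.6,0.6,0.6,0.6]' --dp '[[0,0,-0.01],[0,0,-0.02],[0,0,-0.03],[0,0,-0.04],[0,0,-0.05],[0,0,-0.05]]' --delta_rot '[[0,0,0],[0,0,0],[0,0,0],[0,0,0],[0,0,0],[0,0,0]]'

```text
time_s: 14.15
ee_pos: [0.5205, -0.1818, 0.1009]
orientation: [0.0, -0.346, 0.938, -0.0]
contact_force: [1.0, 0.4, -0.9]
finger_gap: 0.0556
```

```bash
python3 st.py; python3 ra.py
```

```text
t 14.3 pos [ 0.5203 -0.1817  0.1006] xaxis -139.53 q6 -1.175 gap 0.05553839468256127 down [-0.e+00  1.e-04 -1.e+00]
F [-0.24 -0.24 -1.27] T [-0.011  0.    -0.001] Ftool [ 0.34 -0.03  1.27]
red in wrist ((51.448646545410156, 99.25074005126953), (54.32914733886719, 78.51488494873047), 163.40797424316406) 3096.5
```

Free, at −1.3 N (the lid's weight). The underside must reach 80 mm above the rim, a total lift of at least 100 mm; I aim for 127 mm.

Request:
carry_out --claw '[0.6,0.6,0.6,0.6,0.6,0.6,0.6,0.6,0.6,0.6]' --dp '[[0,0,-0.05],[0,0,-0.12],[0,0,-0.2],[0,0,-0.3],[0,0,-0.4],[0,0,-0.5],[0,0,-0.56],[0,0,-0.59],[0,0,-0.59],[0,0,-0.59]]' --delta_rot '[[0,0,0],[0,0,0],[0,0,0],[0,0,0],[0,0,0],[0,0,0],[0,0,0],[0,0,0],[0,0,0],[0,0,0]]'

```text
time_s: 15.35
ee_pos: [0.52, -0.1816, 0.2179]
orientation: [-0.0, -0.346, 0.938, 0.0]
contact_force: [-0.1, 0.5, -1.9]
finger_gap: 0.0558
```

Request:
carry_out --claw '[0.6,0.6,0.6,0.6,0.6]' --dp '[[0,0,0],[0,0,0],[0,0,0],[0,0,0],[0,0,0]]' --delta_rot '[[0,0,0],[0,0,0],[0,0,0],[0,0,0],[0,0,0]]'

```text
time_s: 15.85
ee_pos: [0.5203, -0.1817, 0.2185]
orientation: [-0.0, -0.346, 0.938, 0.0]
contact_force: [-0.3, 0.1, -0.2]
finger_gap: 0.0555
```

```bash
python3 st.py; python3 ra.py
python3 - <<'E'
from h import *
s=cap('scene'); print(proj(s,[.549,-.19,.24]),proj(s,[.521,-.182,.133]))
cv2.imwrite('pics/end.png',cv2.resize(s['frame'][110:260,170:390],(792,540),interpolation=cv2.INTER_CUBIC)[...,::-1])
E
```

```text
t 16.0 pos [ 0.5203 -0.1818  0.2186] xaxis -139.53 q6 -1.175 gap 0.05563461544685186 down [-0.  0. -1.]
F [ 0.18 -0.04 -0.42] T [0.003 0.026 0.002] Ftool [-0.11 -0.15  0.42]
red in wrist ((51.592796325683594, 99.54013061523438), (54.3053092956543, 78.53709411621094), 164.28536987304688) 3100.0
(np.float64(242.84488105635933), np.float64(171.18923815557133)) (np.float64(244.11426434367843), np.float64(194.48951374510864))
```

View pics/end.png

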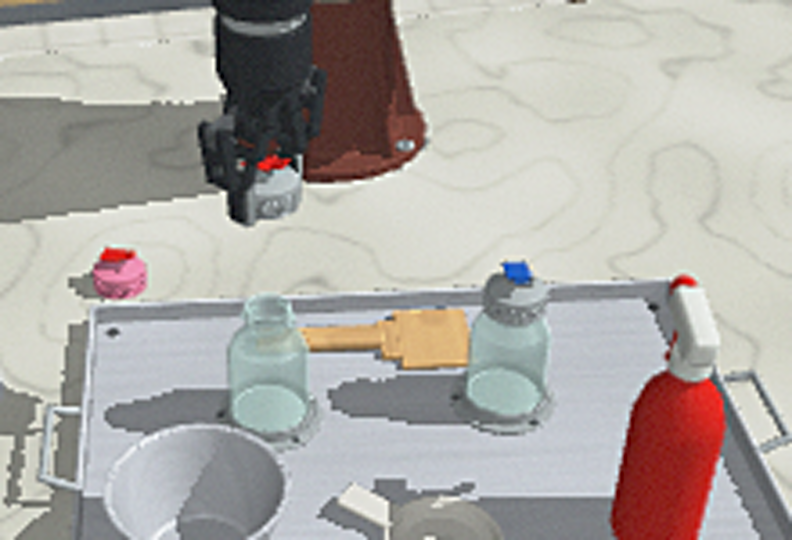

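The jar is open (neck at crop (268,305)). The lid is held level, its lower edge at crop y≈220, i.e. v=171.1, against 171.2 predicted for underside z=0.240, so it is about 107 mm above the rim. The neighbours look undisturbed.

```bash
python3 -c "
from workcell import ctrl
print(ctrl.hand_in())"
```

```text
the job is handed in; nothing more can be done
None
```

The sugar dispenser is open, and the gripper is holding its lid still and level about 107 mm above the glass rim. The job is handed in, with 16 s on the clock.

- **Direction:** I tried it anticlockwise from above. At 7° and again at 12° there was no measurable torque, so it is a right-hand thread. I turned it 60° in all and lifted straight up. The wrong way was never needed.
- **Forces:** The highest reading I saw was about 7 N pressing down on the lid as the gripper closed. The turning torque stayed at or below about 0.02 N m.
- **Last checks:** The gripper opening was 55.6 mm, which matches the 56 mm lid, and the tool pointed straight down. The final picture shows the open neck, with the salt dispenser and the other things in view where they stood.
- **Disagreements:**
  - The images put the fingertips about 40 mm higher than the reported TCP position and fingertip offset imply. My first close therefore passed above the lid without touching it. I reopened, went down by what the cameras showed, and gripped the lid's side.
  - The final force reading was −0.4 N. It was −1.3 N just after the lid came free, which is about its weight. The opening and the picture both confirm the lid is still held.

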